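# Put the red felt buff stick back on edge in its notched rest

### The arm

A 6-joint arm with a two-finger parallel gripper is mounted at the origin on a cart in front of the work surface, level with it; the furniture and walls round the work are solid. World frame = base frame: x ahead of the robot, y to its left, z up, the work surface at z = 0. Lengths are in mm, angles in degrees, forces in N, time in s.
With the tool pointing down it reaches from about 350 to 850 mm from the base axis. Payload 8.1 kg.
Tool frame: the origin (TCP) lies midway between the tips of the shut fingers; the grasp point (between the pads) lies 19 mm behind it (r.pinch_z is the distance from the TCP to the grasp point, in mm); z points along the fingers, y is the line along which they close (so a half turn about z gives the same grasp; the last joint's range is limited). The gripper opens to 85 mm and grips with 20 to 120 N. Pads are 22 mm wide; open, the fingers measure 114 mm over their backs; the gripper's body (76 mm by 85 mm) begins 54 mm behind the grasp point. The pads swing forward as they close: fully open they stand 13 mm farther back than shut.
Start: joints at [-71.643, 7.471, 85.268, -0, 87.261, -4.893], TCP at [236.872, -551.268, 231.292] pointing down, gripper open.
Joint ranges: [-169.43, 169.43], [-51.17, 129.36], [1.28, 143.12], [-76.62, 256.62], [0, 156.53], [-152.29, 152.29]. Speed limits (degrees/s): [136.94, 136.94, 159.86, 180, 180, 180].

### API

Orientations are given as [roll, pitch, yaw] about the fixed x, y, z axes, in that order (R = Rz(yaw) Ry(pitch) Rx(roll)).
In Python, from bench import sensors, optics, job, r gives the robot as it stands.
- The arm moves only by the tool play_rows, never from a script. Its argument "motion" is a list that holds one entry, the list of rows, each a list of 6 numbers: the shift along the tool's x, y, z in cm, then the turn, a rotation vector about the tool's x, y, z in degrees. In form: [[[x, y, z, ax, ay, az], ...]]. A call has 1 to 5 rows; each row is the pose to reach, as a shift and turn from the pose commanded when the call began, along the tool's axes at that moment; what a row does not reach only later rows make up. A row lasts 1/10 s, in which the tool goes at most 50 mm and 8.59 degrees, less where a joint would pass 70% of its speed; a pose out of reach is approached as far as the arm can. A call with a gripper value outside its range is refused whole. "jaw" is the opening, from 0 (shut) to 1 (fully open), set as the call begins (left out, the last holds). The fingers move at their own pace and stop on an object; "squeeze" is the grip in N (left out, the last holds). Time passes only in rows, so rows that repeat a pose let the fingers close. It gives the time, the measured TCP pose, the force, the opening and the grip force at its end, in the units of the state.
- sensors.sense(): the state, without advancing time (a new reading comes with each control period).
- optics.snapshot(name): name is "scene" or "top" or "wrist"; returns a dict with "pixels" (420x560x3 uint8, red, green, blue), "mtx" (3x3 intrinsics, pixels), "R" (3x3) and "t" (3): a world point X has camera coordinates R X + t; the wrist camera has in their place "T_tool_cam" (4x4, takes a point from camera to tool coordinates, whose origin is the TCP and whose axes are the flange's). Camera axes: x right, y down, z forward; pixel columns grow to the right and rows downward; lengths in mm; the calibration is good to about 2 mm. The wrist camera is an equidistant fisheye: a pixel r from the principal point sees the ray r / f radians off the axis. A picture is of the moment at which its call begins: read the wrist's pose just before it. There is no depth.
- job.hand_in(): hands the job in; it is judged then, once.
The state is a dict: "time": time; "joint_pos": joint angles; "qd": joint speeds; "joint_efforts": joint torques, N m; "tool_pos": TCP position; "tcp_rot": TCP orientation; "ft_force": force on the tool from outside, world axes, zero at the start; "wrist_torque": the same for the moment, N m; "finger_gap": finger opening in mm; "grip_force": force on a finger pad.
Only numpy, scipy, OpenCV 4.12 (cv2) and the standard library are available. Lean on these libraries where they do the work, as an engineer would, in place of code of your own. Each camera call takes 0.05 s, during which the arm holds its last target. There are 200 camera calls.

### The job

Two felt buff sticks stand on edge on the jeweller's bench. Take the red one and put it away edgewise in the wooden rest: its felt board goes down between the notches of both uprights, roughly centred along the rest, fully home on the rest's floor and upright; lower it all the way before letting go, then leave it. Leave the green one standing where it is.

Things in the scene. Friction and masses are not known exactly. Their poses are not given: they have to be found in the camera images.
- red_buff: red felt buff stick, ~130 g: flat board 120 x 20 x 56 mm (wood core, red felt on both broad faces) standing on its long narrow edge; round red handle on one end (21 mm thick, 62 mm long, axis 28 mm up). Origin: centre of the board's underside; x along the length, handle to -x; y across the 20 mm; z up. Grip the board's upper half across its thickness, mid-length. Either way round is right.
- green_buff: green felt buff stick, same shape, size and axes as the red one, with green felt and a green handle; a bystander. The two may stand in either place.
- rest: fixed wooden rest: board 110 (x) by 90 mm (y), 8 mm thick; two dark uprights across it at x = -35 and +35 mm, each 14 mm thick, y -36 to 36 mm, up to z = 30 mm. Each has a notch centred on y = 0: 52 mm wide at the top, narrowing at 45 deg to 32 mm at z = 20 mm, then straight to the floor at z = 8 mm, where the stick rests lengthwise along x. Origin: centre of the underside; z up.

How it is judged (in metres and radians):
On the way:
1. the red stick is lowered into both notches, to within 12 mm of the rest's floor, while still gripped (contact force between red_buff and the fingers above 0.5 N and z of red_buff in the frame of rest below 0.02 m and x of red_buff in the frame of rest between -0.03 and 0.03 m and y of red_buff in the frame of rest between -0.014 and 0.014 m), for 0.05 s.
At the end, for the whole second after the job is handed in: The red stick stands on edge in both notches, lower edge on the rest's floor (within 4 mm), within 30 mm of centre along and 12 mm across, within 0.2 rad of the rest's line (either way round), upright within 0.15 rad, at rest; the green stick stands within 30 mm of where it was (z of red_buff in the frame of rest between 0.004 and 0.012 m and x of red_buff in the frame of rest between -0.03 and 0.03 m and y of red_buff in the frame of rest between -0.012 and 0.012 m and angle between the x axis of red_buff and the x axis of rest, either way round below 0.2 rad and angle between red_buff's own z axis and vertical below 0.15 rad and linear speed of red_buff below 0.02 m/s and distance of green_buff from where it was at the start of the episode below 0.03 m and angle between green_buff's own z axis and vertical below 0.3 rad); the robot touches nothing.
It fails at once if the green stick is knocked over or moved more than 30 mm (distance of green_buff from where it was at the start of the episode above 0.03 m or angle between green_buff's own z axis and vertical above 0.3 rad).
It also fails if it takes over 40 s, if anything falls off the work surface, if the arm or the gripper's body presses on something with over 40 N, if the wrist force passes 120 N, or if a joint passes its speed limit or range.

## Working session

There is one attempt and no reset: what is moved stays moved. The work goes in short steps, Python scripts to look and compute and a tool call to move; the robot and the scene stay as the last step left them, time stands still between calls to the robot, and variables do not carry over. Pictures are saved under pics/ and viewed, at most 10 in all, crops included, and the job is handed in when it is done.

Besides the shell and the picture viewer there is one more tool, called as name(argument=value, ...), one argument or row to a line, values as JSON. play_rows: Moves the arm, as the interface text tells. Its arguments: {"type":"object","properties":{"motion":{"type":"array","items":{"type":"array","items":{"type":"array","items":{"type":"number"}}}},"jaw":{"type":"number"},"squeeze":{"type":"number"}},"required":["motion"]}

```bash
mkdir -p pics; python3 - <<'E'
from bench import sensors, optics, job, r
import cv2,numpy as np
s=sensors.sense(); print(s['time'],s['tool_pos'],s['tcp_rot'],s['finger_gap'],r.pinch_z)
for n in ['top','scene']:
    c=optics.snapshot(n); cv2.imwrite(f'pics/{n}0.png',c['pixels'][:,:,::-1]); np.savez(f'{n}.npz',**c)
    print(n,c['mtx'],c['R'],c['t'])
E
```

```text
0.0 [ 236.70728344 -550.75197134  230.26618006] [-1.79897052e+02 -9.33085404e-03  2.32515522e+01] 85.52027640073393 18.700000000000003
top [[421.19590402   0.         271.9614412 ]
 [  0.         421.19590402 207.86387648]
 [  0.           0.           1.        ]] [[ 0.00638441 -0.99983274  0.01713838]
 [-0.99139509 -0.00856957 -0.13062285]
 [ 0.13074787 -0.01615696 -0.99128399]] [271.60988665 446.08832279 821.8772859 ]
scene [[490.68146313   0.         276.50589799]
 [  0.         490.68146313 214.95774348]
 [  0.           0.           1.        ]] [[-0.58337384 -0.81220243  0.00147751]
 [-0.5923814   0.42423887 -0.68491288]
 [ 0.55566109 -0.40043551 -0.72862347]] [509.98552685 191.08473613 729.72984276]
```

View pics/top0.png

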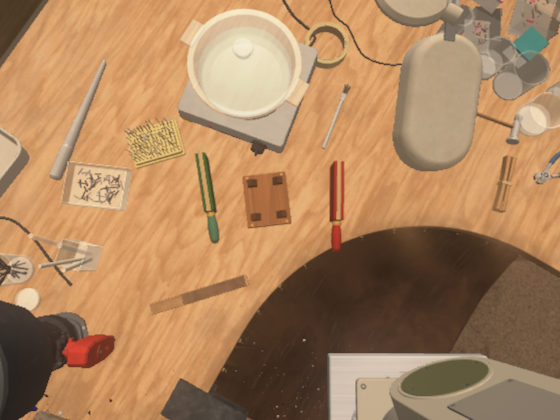

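View pics/scene0.png

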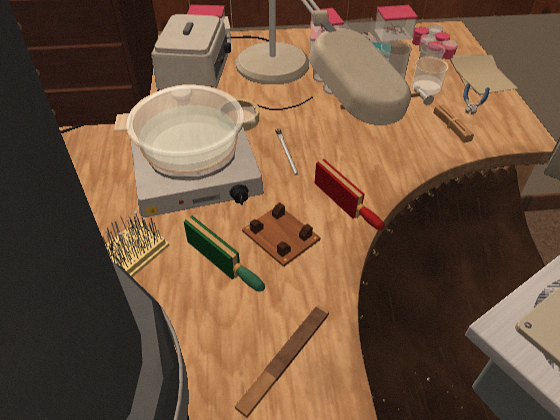

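Top view: the red stick is at about (337,200) with its handle towards the robot. The rest is at (267,200) with posts at (251,184), (279,182), (255,217) and (285,214). The green stick is at (207,195). I'll fit the red stick by silhouette and enlarge the rest.

```bash
cat > h.py <<'E'
import numpy as np,cv2
from scipy.optimize import minimize
def proj(c,X):
    X=np.atleast_2d(X)@c['R'].T+c['t']; p=X@c['mtx'].T; return p[:,:2]/p[:,2:]
def box(x0,x1,y0,y1,z0,z1): return np.array([[x,y,z] for x in(x0,x1) for y in(y0,y1) for z in(z0,z1)],float)
def place(P,x,y,a):
    c,s=np.cos(a),np.sin(a); return P@np.array([[c,s,0],[-s,c,0],[0,0,1]])+[x,y,0]
def unproj(c,uv,z):
    d=c['R'].T@np.linalg.solve(c['mtx'],[*uv,1]); o=-c['R'].T@c['t']; return o+d*(z-o[2])/d[2]
def mask(c,col):
    h=cv2.cvtColor(c['pixels'],cv2.COLOR_RGB2HSV).astype(int); H,S,V=h[...,0],h[...,1],h[...,2]
    m=((H<6)|(H>172))&(S>150)&(V>50) if col=='red' else (H>50)&(H<95)&(S>90)&(V>25)
    return cv2.morphologyEx(m.astype(np.uint8),cv2.MORPH_CLOSE,np.ones((7,7)))
t=np.linspace(0,6.28,13)
H=np.array([[x,10.5*np.cos(a),28+10.5*np.sin(a)] for x in(-60,-122) for a in t])
PARTS=[box(-60,60,-10,10,0,56),H]
def render(c,parts,p,k=4):
    sh=c['pixels'].shape; m=np.zeros((sh[0]*k,sh[1]*k),np.uint8)
    for P in parts:
        cv2.fillConvexPoly(m,cv2.convexHull(np.round((proj(c,place(P,*p))+.5)*k-.5).astype(np.int32)),1)
    return cv2.resize(m.astype(np.float32),(sh[1],sh[0]),interpolation=cv2.INTER_AREA)
def fit(cs,ms,p0):
    def f(q):
        e=0
        for c,m in zip(cs,ms):
            R=render(c,PARTS,[q[0],q[1],q[2]/100]); e-=np.minimum(R,m).sum()/np.maximum(R,m).sum()
        return e
    r=minimize(f,[p0[0],p0[1],p0[2]*100],method='Nelder-Mead',options=dict(initial_simplex=np.array([p0[0],p0[1],p0[2]*100])+np.array([[0,0,0],[15,0,0],[0,15,0],[0,0,15]]),xatol=.05,fatol=1e-5))
    return r.x*[1,1,.01],r.fun/len(cs)
E
python3 - <<'E'
from h import *
cs=[dict(np.load(n+'.npz')) for n in('top','scene')]
for col,pt,hp,win in(('red',(338,177),(337,240),[(310,150,365,255),(300,150,395,240)]),('green',(204,168),(213,235),[(185,140,230,250),(170,205,275,300)])):
    ms=[]
    for c,w in zip(cs,win):
        m=mask(c,col);k=np.zeros_like(m);k[w[1]:w[3],w[0]:w[2]]=1;ms.append(m*k)
    a=unproj(cs[0],pt,50);b=unproj(cs[0],hp,28);d=a-b
    p0=[a[0],a[1],np.arctan2(d[1],d[0])]
    print(col,p0,[m.sum() for m in ms])
    for i in([0],[1],[0,1]): print(i,fit([cs[j] for j in i],[ms[j] for j in i],p0))
im=[cv2.resize(c['pixels'][y:y+70,x:x+90],None,fx=6,fy=6,interpolation=cv2.INTER_CUBIC)[:,:,::-1] for c,x,y in((cs[0],222,165),)]
cv2.imwrite('pics/rest.png',im[0])
E
```

```text
red [np.float64(503.9027149965043), np.float64(144.65509628004494), np.float64(0.0004311536061117037)] [np.uint64(728), np.uint64(1749)]
[0] (array([ 4.75809134e+02,  1.43636328e+02, -4.65056253e-02]), np.float64(-0.596046507358551))
[1] (array([ 4.81562634e+02,  1.42566909e+02, -3.23083081e-02]), np.float64(-0.8806308507919312))
[0, 1] (array([ 4.80031900e+02,  1.44055080e+02, -3.74461488e-02]), np.float64(-0.736763060092926))
green [np.float64(519.4051486963601), np.float64(410.3548781907889), np.float64(0.13901970678703532)] [np.uint64(0), np.uint64(1844)]
[0] (array([5.19405149e+02, 4.10354878e+02, 1.39019707e-01]), np.float64(0.0))
[1] (array([4.94884543e+02, 4.07178350e+02, 1.47837232e-01]), np.float64(-0.8505564332008362))
[0, 1] (array([4.94884543e+02, 4.07178350e+02, 1.47837232e-01]), np.float64(-0.4252782166004181))
```

View pics/rest.png

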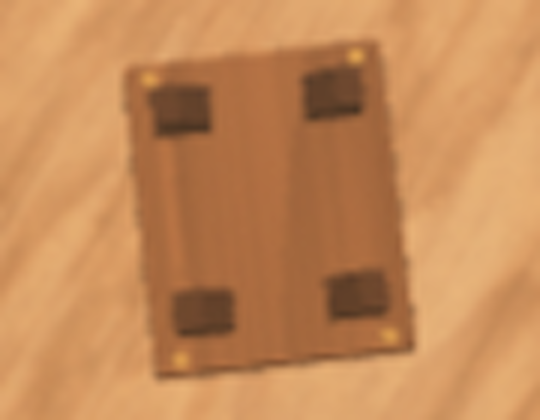

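The crop shows the rest's board corners at (126,67), (378,41), (413,350) and (157,377), with its long side (x) vertical in the image.

```bash
python3 - <<'E'
from h import *
c=dict(np.load('top.npz'))
P=np.array([unproj(c,(222+(u+.5)/6-.5,165+(v+.5)/6-.5),8) for u,v in((126,67),(378,41),(413,350),(157,377))])
print(P.round(1)); print('ctr',P.mean(0).round(1),[np.linalg.norm(P[i]-P[i-1]).round(1) for i in range(4)])
d=P[0]+P[1]-P[2]-P[3]; print('yaw',np.degrees(np.arctan2(d[1],d[0])))
E
```

```text
[[513.3 336.2   8. ]
 [523.4 248.8   8. ]
 [415.7 236.6   8. ]
 [405.8 323.9   8. ]]
ctr [464.6 286.4   8. ] [np.float64(108.3), np.float64(87.9), np.float64(108.4), np.float64(87.9)]
yaw 6.484696124980074
```

```bash
cat >> h.py <<'E'
from scipy.spatial.transform import Rotation as Ro
def rel(pos,rpy,tp,trpy):
    A=Ro.from_euler('xyz',rpy,degrees=True);B=Ro.from_euler('xyz',trpy,degrees=True)
    return (A.inv().apply(np.array(tp)-pos)/10).round(2),np.degrees((A.inv()*B).as_rotvec()).round(2)
E
python3 - <<'E'
from h import *
from bench import sensors
T,S=[dict(np.load(n+'.npz')) for n in('top','scene')]
M=[c['mtx']@np.c_[c['R'],c['t']] for c in(T,S)]
X=cv2.triangulatePoints(M[0],M[1],np.array([437.,100]),np.array([360.,75]));print('lamp',(X[:3]/X[3]).T)
s=sensors.sense()
print(rel(s['tool_pos'],s['tcp_rot'],[475,144,230],[180,0,-2]))
E
```

```text
lamp [[629.51932514 -28.43803171 131.86537928]]
(array([ 49.32, -54.43,   0.13]), array([-1.000e-01,  1.000e-02,  2.525e+01]))
```

play_rows(
  motion=[
    [[3.3,-3.6,0,0,0,0],[6.6,-7.2,0,0,0,0],[9.9,-10.9,0,0,0,0],[13.2,-14.5,0,0,0,0],[16.5,-18.1,0,0,0,0]],
  ],
  jaw=1,
)

```text
time: 0.6
tool_pos: [317.1, -317.9, 230.8]
tcp_rot: [-180.0, -0.0, 23.2]
ft_force: [1.0, 0.1, 1.4]
finger_gap: 85.6
grip_force: 0.0
```

play_rows(
  motion=[
    [[3.3,-3.6,0,0,0,0],[6.6,-7.2,0,0,0,0],[9.9,-10.9,0,0,0,0],[13.2,-14.5,0,0,0,0],[16.5,-18.1,0,0,0,0]],
  ],
)

```text
time: 1.1
tool_pos: [397.2, -86.4, 231.2]
tcp_rot: [180.0, -0.0, 23.2]
ft_force: [1.4, -0.5, -1.3]
finger_gap: 85.6
grip_force: 0.0
```

play_rows(
  motion=[
    [[3.3,-3.6,0,0,0,5],[6.6,-7.2,0,0,0,10],[9.9,-10.9,0,0,0,15],[13.2,-14.5,0,0,0,20],[16.3,-18.2,0,0,0,25.2]],
  ],
)

```text
time: 1.6
tool_pos: [475.2, 145.3, 231.0]
tcp_rot: [180.0, 0.0, -2.1]
ft_force: [0.2, -1.3, 1.0]
finger_gap: 85.5
grip_force: 0.0
```

play_rows(
  motion=[
    [[0,0,0,0,0,0],[0,0,0,0,0,0]],
  ],
)

```text
time: 1.8
tool_pos: [474.6, 144.0, 230.5]
tcp_rot: [180.0, 0.1, -1.7]
ft_force: [0.1, -0.7, 0.6]
finger_gap: 85.1
grip_force: 0.0
```

```bash
python3 - <<'E'
from h import *
from bench import sensors,optics
s=sensors.sense(); w=optics.snapshot('wrist'); np.savez('w1.npz',pos=s['tool_pos'],rpy=s['tcp_rot'],**w)
cv2.imwrite('pics/w1.png',w['pixels'][:,:,::-1])
print(s['time'],s['tool_pos'],s['tcp_rot'],w['mtx'],w['T_tool_cam'])
E
```

```text
1.8 [474.58592592 144.03622564 230.50530377] [ 1.79956779e+02  9.77138570e-02 -1.74137054e+00] [[325.1922621    0.         278.80142864]
 [  0.         325.1922621  213.92761442]
 [  0.           0.           1.        ]] [[-2.60070640e-03 -9.46182182e-01 -3.23624033e-01  8.34050318e+01]
 [ 9.99996596e-01 -2.39280913e-03 -1.04029416e-03  9.06164118e-01]
 [ 2.09937255e-04 -3.23625637e-01  9.46185184e-01 -1.42165958e+02]
 [ 0.00000000e+00  0.00000000e+00  0.00000000e+00  1.00000000e+00]]
```

View pics/w1.png

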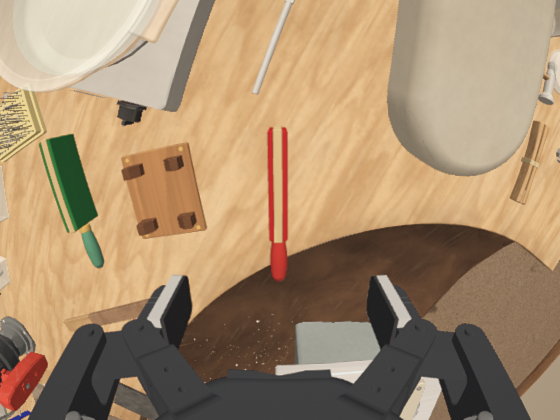

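The wrist picture shows the red board's top face from (268-288,128) to (270-287,241). The rest's corners are at (122,154), (188,143), (206,229) and (143,238). I'll back-project these.

```bash
cat >> h.py <<'E'
def wun(w,uv,z):
    K=w['mtx'];d=np.array([(uv[0]-K[0,2])/K[0,0],(uv[1]-K[1,2])/K[1,1]]);th=np.linalg.norm(d)
    v=np.r_[d/th*np.sin(th),np.cos(th)];A=Ro.from_euler('xyz',w['rpy'],degrees=True);T=w['T_tool_cam']
    o=A.apply(T[:3,3])+w['pos'];v=A.apply(T[:3,:3]@v);return o+v*(z-o[2])/v[2]
E
python3 - <<'E'
from h import *
w=dict(np.load('w1.npz'))
Q=np.array([wun(w,u,56) for u in((268,128),(288,128),(287,241),(270.5,241))]);print(Q.round(1),Q.mean(0))
d=Q[0]+Q[1]-Q[2]-Q[3];print(np.degrees(np.arctan2(d[1],d[0])))
P=np.array([wun(w,u,8) for u in((122,154),(188,143),(206,229),(143,238))]);print(P.round(1),P.mean(0),[np.linalg.norm(P[i]-P[i-1]).round(1) for i in range(4)])
d=P[0]+P[1]-P[2]-P[3];print(np.degrees(np.arctan2(d[1],d[0])))
E
```

```text
[[537.3 151.6  56. ]
 [536.7 132.4  56. ]
 [418.7 136.4  56. ]
 [419.3 153.9  56. ]] [477.97042335 143.58307044  56.        ]
-1.5415068918479884
[[516.3 333.    8. ]
 [522.3 245.9   8. ]
 [416.3 234.5   8. ]
 [405.7 321.7   8. ]] [465.16816261 283.78436147   8.        ] [np.float64(111.2), np.float64(87.2), np.float64(106.7), np.float64(87.9)]
5.972996096470539
```

play_rows(
  motion=[
    [[0.1,0,4.5,0,0,0],[0.2,0,9,0,0,0],[0.3,0,13,0,0,0],[0.3,0,16,0,0,0],[0.3,0,18,0,0,0]],
  ],
)

```text
time: 2.35
tool_pos: [476.2, 140.8, 48.6]
tcp_rot: [179.9, 0.2, -2.0]
ft_force: [0.4, 0.0, -0.3]
finger_gap: 85.5
grip_force: 0.0
```

play_rows(
  motion=[
    [[0,0,1.5,0,0,0],[0,0,2.6,0,0,0],[0,0,2.6,0,0,0]],
  ],
)

```text
time: 2.65
tool_pos: [476.8, 141.6, 23.9]
tcp_rot: [180.0, 0.1, -2.0]
ft_force: [-0.8, -0.3, -0.7]
finger_gap: 85.2
grip_force: 0.0
```

play_rows(
  motion=[
    [[0,0,0,0,0,0],[0,0,0,0,0,0],[0,0,0,0,0,0],[0,0,0,0,0,0],[0,0,0,0,0,0]],
  ],
  jaw=0,
  squeeze=60,
)

```text
time: 3.15
tool_pos: [478.6, 143.2, 25.8]
tcp_rot: [-180.0, -0.1, -1.9]
ft_force: [-0.3, 0.3, 3.1]
finger_gap: 19.2
grip_force: 60.5
```

play_rows(
  motion=[
    [[0,0,0,0,0,0],[0,0,0,0,0,0],[0,0,0,0,0,0],[0,0,0,0,0,0],[0,0,0,0,0,0]],
  ],
)

```text
time: 3.65
tool_pos: [478.5, 143.2, 25.8]
tcp_rot: [-180.0, -0.0, -1.9]
ft_force: [-0.1, 0.6, 5.8]
finger_gap: 19.1
grip_force: 61.0
```

play_rows(
  motion=[
    [[0,0,-1,0,0,0],[0,0,-3,0,0,0],[0,0,-5.5,0,0,0],[0,0,-8,0,0,0],[0,0,-8,0,0,0]],
  ],
)

```text
time: 4.15
tool_pos: [480.6, 143.5, 109.5]
tcp_rot: [-179.9, -0.4, -1.9]
ft_force: [0.8, 0.5, -0.3]
finger_gap: 19.2
grip_force: 60.2
```

```bash
python3 - <<'E'
from h import *
from bench import sensors
s=sensors.sense();print(s['tool_pos'],s['tcp_rot'],s['finger_gap'],s['ft_force'],s['grip_force'])
print(rel(s['tool_pos'],s['tcp_rot'],[464.5,285,106],[180,0,6.2]))
E
```

```text
[480.58527228 143.53028975 109.52276954] [-179.92503585   -0.35200817   -1.94394107] 19.190440466137787 [ 0.84544755  0.51979507 -0.33910617] 60.207706689834595
(array([ -2.09, -14.08,   0.36]), array([-0.05, -0.36, -8.14]))
```

play_rows(
  motion=[
    [[-0.4,-3,0,0,0,-2],[-0.9,-7,0,0,0,-4],[-1.4,-11,0,0,0,-6],[-1.9,-14.1,0,0,0,-8],[-1.9,-14.1,0,0,0,-8]],
  ],
)

```text
time: 4.65
tool_pos: [462.4, 287.7, 104.4]
tcp_rot: [-180.0, 0.1, 6.3]
ft_force: [-0.9, 0.1, -0.7]
finger_gap: 18.9
grip_force: 60.2
```

play_rows(
  motion=[
    [[0,0,0,0,0,0],[0,0,0,0,0,0],[0,0,0,0,0,0]],
  ],
)

```text
time: 4.95
tool_pos: [463.9, 283.5, 104.9]
tcp_rot: [180.0, 0.0, 6.0]
ft_force: [0.0, -1.1, -1.8]
finger_gap: 19.3
grip_force: 60.2
```

```bash
python3 - <<'E'
from h import *
from bench import sensors,optics
s=sensors.sense(); w=optics.snapshot('wrist'); np.savez('w2.npz',pos=s['tool_pos'],rpy=s['tcp_rot'],**w)
t=optics.snapshot('top');sc=optics.snapshot('scene');np.savez('top2.npz',**t)
a=cv2.resize(w['pixels'][60:330,120:440],(800,675))[:600]
cv2.imwrite('pics/w2.png',a[:,:,::-1])
g=lambda c,x,y:cv2.resize(c['pixels'][y:y+150,x:x+100],None,fx=4,fy=4,interpolation=cv2.INTER_CUBIC)
cv2.imwrite('pics/ts2.png',np.hstack([g(t,220,120),g(sc,230,150)])[:,:,::-1])
print(s['tool_pos'],s['tcp_rot'])
E
```

```text
[463.90282962 283.4583956  104.89934526] [1.79970895e+02 3.74611093e-02 5.96191976e+00]
```

View pics/w2.png

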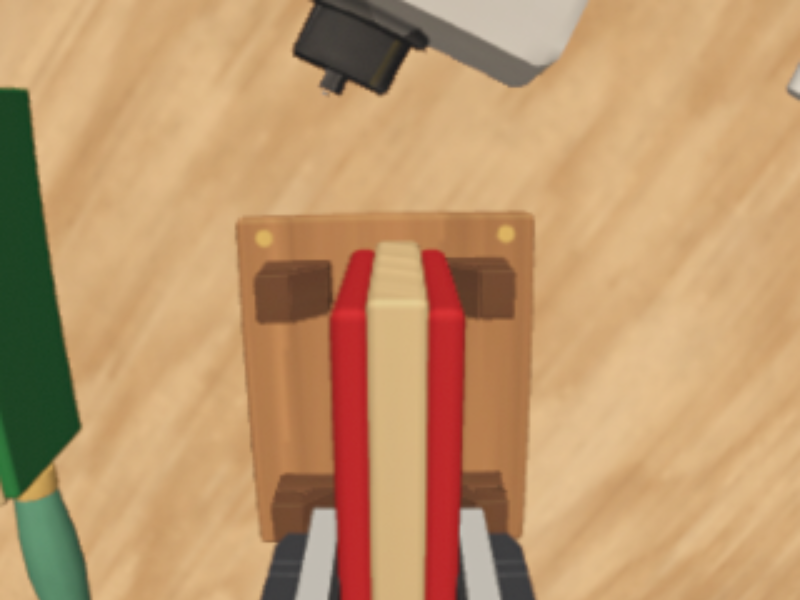

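View pics/ts2.png

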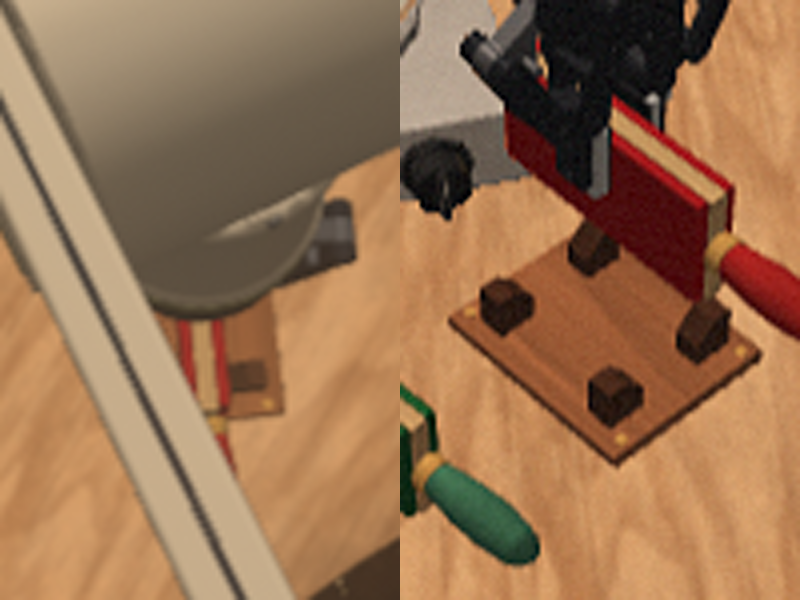

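The wrist view (crop pixels) shows the stick centred at column 398, over a rest whose middle is at about 388. The rest is therefore about 2.7 mm to the left and turned about 1° more, so I'll correct that while lowering.

play_rows(
  motion=[
    [[0,-0.25,0,0,0,-0.9],[0,-0.25,1.5,0,0,-0.9],[0,-0.25,3,0,0,-0.9],[0,-0.25,4.2,0,0,-0.9],[0,-0.25,5,0,0,-0.9]],
  ],
)

```text
time: 5.6
tool_pos: [462.2, 286.4, 52.7]
tcp_rot: [179.9, 0.2, 7.0]
ft_force: [0.7, -0.8, -1.6]
finger_gap: 19.5
grip_force: 60.2
```

play_rows(
  motion=[
    [[0,0,0.5,0,0,0],[0,0,1,0,0,0],[0,0,1.5,0,0,0],[0,0,1.8,0,0,0],[0,0,1.9,0,0,0]],
  ],
)

```text
time: 6.1
tool_pos: [463.6, 287.1, 36.1]
tcp_rot: [180.0, 0.0, 7.0]
ft_force: [-0.6, -0.5, -0.8]
finger_gap: 18.9
grip_force: 60.2
```

play_rows(
  motion=[
    [[0,0,0.05,0,0,0],[0,0,0.1,0,0,0],[0,0,0.1,0,0,0]],
  ],
)

```text
time: 6.4
tool_pos: [463.8, 287.2, 35.5]
tcp_rot: [-180.0, -0.0, 7.0]
ft_force: [-0.6, 1.0, -1.1]
finger_gap: 19.0
grip_force: 60.2
```

play_rows(
  motion=[
    [[0,0,0.1,0,0,0],[0,0,0.1,0,0,0],[0,0,0.1,0,0,0]],
  ],
)

```text
time: 6.7
tool_pos: [463.6, 287.1, 34.3]
tcp_rot: [-180.0, -0.0, 6.9]
ft_force: [0.6, 0.4, -0.8]
finger_gap: 19.6
grip_force: 60.2
```

play_rows(
  motion=[
    [[0,0,0.05,0,0,0],[0,0,0.1,0,0,0],[0,0,0.1,0,0,0]],
  ],
)

```text
time: 7.0
tool_pos: [463.8, 287.1, 33.9]
tcp_rot: [180.0, -0.0, 6.9]
ft_force: [-2.2, -1.7, 4.5]
finger_gap: 18.8
grip_force: 61.0
```

play_rows(
  motion=[
    [[0,0,0.05,0,0,0],[0,0,0.1,0,0,0],[0,0,0.1,0,0,0]],
  ],
)

```text
time: 7.3
tool_pos: [463.8, 287.2, 33.8]
tcp_rot: [180.0, 0.0, 7.0]
ft_force: [-7.3, -3.8, 14.6]
finger_gap: 19.1
grip_force: 62.6
```

Contact came at exactly the expected height (25.8 + 8 mm). I'll ease off and release.

play_rows(
  motion=[
    [[0,0,-0.1,0,0,0],[0,0,-0.1,0,0,0]],
  ],
)

```text
time: 7.5
tool_pos: [463.9, 287.2, 33.8]
tcp_rot: [-180.0, -0.0, 7.0]
ft_force: [-1.6, -1.0, 6.5]
finger_gap: 18.8
grip_force: 61.3
```

play_rows(
  motion=[
    [[0,0,0,0,0,0],[0,0,0,0,0,0],[0,0,0,0,0,0],[0,0,0,0,0,0],[0,0,0,0,0,0]],
  ],
  jaw=0.7,
)

```text
time: 8.0
tool_pos: [463.6, 287.1, 33.1]
tcp_rot: [180.0, 0.0, 7.0]
ft_force: [0.1, -0.9, -0.2]
finger_gap: 59.7
grip_force: 0.0
```

play_rows(
  motion=[
    [[0,0,-1,0,0,0],[0,0,-3,0,0,0],[0,0,-6,0,0,0],[0,0,-10,0,0,0],[0,0,-14,0,0,0]],
  ],
)

```text
time: 8.5
tool_pos: [463.2, 286.9, 175.1]
tcp_rot: [180.0, 0.0, 7.0]
ft_force: [0.9, 0.4, 0.5]
finger_gap: 59.8
grip_force: 0.0
```

play_rows(
  motion=[
    [[0,0,0,0,0,0],[0,0,0,0,0,0],[0,0,0,0,0,0]],
  ],
)

```text
time: 8.8
tool_pos: [463.1, 286.8, 172.6]
tcp_rot: [180.0, 0.1, 7.0]
ft_force: [-1.2, 0.4, -0.7]
finger_gap: 59.7
grip_force: 0.0
```

```bash
python3 - <<'E'
from h import *
from bench import sensors,optics
s=sensors.sense(); w=optics.snapshot('wrist');sc=optics.snapshot('scene')
g=lambda c,x,y:cv2.resize(c['pixels'][y:y+200,x:x+133],None,fx=3,fy=3,interpolation=cv2.INTER_CUBIC)
cv2.imwrite('pics/end.png',np.hstack([g(w,210,80),g(sc,210,160)])[:,:,::-1])
m=mask(sc,'red');k=np.zeros_like(m);k[150:330,220:370]=1
# rest floor is 8 mm up: shift the model
PARTS[:]=[P+[0,0,8] for P in PARTS]
p,e=fit([sc],[m*k],[465,286,.12]);print(p,e,s['tool_pos'],s['finger_gap'])
E
```

```text
[4.65306493e+02 2.85273418e+02 1.13469714e-01] -0.8954034447669983 [463.05938257 286.84486299 172.56243022] 59.72083109510769
```

View pics/end.png

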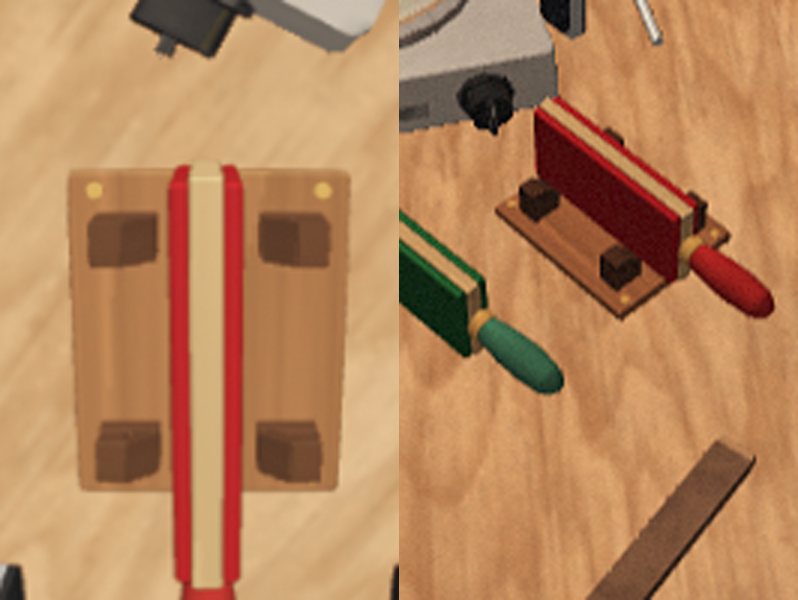

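The left half shows the stick centred at column 206 between the posts (87–330, middle 208), aligned and upright. The right half shows it seated, with the green stick still standing. I'll hand it in.

```bash
python3 -c "
from bench import job
print(job.hand_in())"
```

```text
the job is handed in; nothing more can be done
None
```

I put the red buff stick in the rest, seated on its floor, centred and upright, then let go and backed the arm clear. The green stick wasn't touched, and the job is handed in (about 9 s of the 40 s used; no verdict was returned).

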